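# Load the honey press hanger with two slotted masses

## Robot

A 7-joint arm with a two-finger parallel gripper is mounted at the origin on the work surface. World frame = base frame: x ahead of the robot, y to its left, z up, the work surface at z = 0. Lengths are in mm, angles in rad, forces in N, time in s.
With the tool pointing down it reaches from about 425 to 950 mm from the base axis. Payload 16.7 kg.
Tool frame: the origin (TCP) lies midway between the tips of the shut fingers; the grasp point (between the pads) lies 19 mm behind it; z points along the fingers, y is the direction in which the jaws open and shut (so a half turn about z gives the same grasp; the last joint's range is limited). The gripper opens to 94 mm and grips with 3 to 60 N. Pads are 16 mm wide; open, the fingers measure 119 mm over their backs; the gripper's body (75 mm by 177 mm) begins 78 mm behind the grasp point.
Start: joints at [-1.369, 0.426, 0.074, 1.606, -0.034, 1.111, -0.067], TCP at [231.965, 633.851, 205.467] pointing down, gripper open.
Joint ranges: [-2.85, 2.85], [-0.5, 2.14], [-1.23, 1.37], [0.21, 2.46], [-1.02, 4.16], [0.16, 2.05], [-2.73, 2.73]. Speed limits (rad/s): [1.89, 1.89, 2.39, 2.39, 3.01, 3.01, 3.01].

## Interface

Orientations are given as [roll, pitch, yaw] about the fixed x, y, z axes, in that order (R = Rz(yaw) Ry(pitch) Rx(roll)).
In Python, from workcell import arm gives the robot as it stands. The module is installed in compiled form; this text tells all that it offers.
- The arm moves only by the tool carry_out, never from a script. Its argument "moves" is text: rows parted by semicolons, each of 7 numbers parted by spaces: the finger opening in mm, from 0 to 94, then the shift along the tool's x, y, z in mm, then the turn, a rotation vector about the tool's x, y, z in degrees. In form: fingers tx ty tz wx wy wz; .... A call has 1 to 8 rows; each row shifts and turns the commanded pose from where the row before left it, along the tool's axes as they then stand; what a row does not reach is not made up. A row lasts 1/12 s, in which the tool goes at most 41.7 mm and 7.16 degrees, less where a joint would pass 70% of its speed; a pose out of reach is approached as far as the arm can. A call with a gripper value outside its range is refused whole. The fingers move at their own pace and stop on an object; "force" is the grip in N (left out, the last holds). Time passes only in rows, so rows that do not move let the fingers close. It gives the time, the measured TCP pose, the force and the opening at its end, in the units of the state.
- arm.sense(): the state, without advancing time (a new reading comes with each control period).
- arm.read_camera(name): name is "side" or "top"; returns a dict with "frame" (384x512x3 uint8, red, green, blue), "depth" (384x512 float32, mm along the optical axis (not along the pixel's ray), 0 where there is no reading), "mtx" (3x3 intrinsics, pixels), "rvec" (rotation vector, rad) and "tvec" (3), from world to camera coordinates, as OpenCV has them. Camera axes: x right, y down, z forward; pixel columns grow to the right and rows downward; lengths in mm; the calibration is good to about 2 mm. A picture is of the moment at which its call begins.
- arm.close_job(): hands the job in, once; it reports no verdict.
The state is a dict: "clock": time; "qpos": joint angles; "qvel": joint speeds; "joint_efforts": joint torques, N m; "ee_pos": TCP position; "eef_rot": TCP orientation; "ft_force": force on the tool from outside, world axes, zero at the start; "ft_torque": the same for the moment, N m; "gripper_width": finger opening in mm.
Only numpy, scipy, OpenCV 4.12 (cv2) and the standard library are available. Lean on these libraries where they do the work, as an engineer would, in place of code of your own. Each camera call takes 0.05 s, during which the arm holds its last target.

## Task

Load the little wax press: slide both slotted steel masses onto its weight hanger, one flat on top of the other with the rod at the middle of each, and with their slots on opposite sides so that neither can slide off. Let go of them, and leave everything else on the bench where it is.

Things in the scene. Friction and masses are not known exactly. Their poses are not given: they have to be found in the camera images.
- mass_a_center (a point): steel slotted mass (0.35 to 0.55 kg) lying flat on the bench: dark disc 80 mm across, 15 mm thick, with two upright grip flats on its rim at y = +33 and -33 mm (each 45 mm long); a slot 18 mm wide runs along x from the rim at +x to 9 mm past the centre. This point is the centre, half-way up; x points out through the slot's mouth, z up
- mass_b_center (a point): the other steel slotted mass (0.35 to 0.55 kg) lying flat on the bench: dark disc 80 mm across, 15 mm thick, with two upright grip flats on its rim at y = +33 and -33 mm (each 45 mm long); a slot 18 mm wide runs along x from the rim at +x to 9 mm past the centre. This point is the centre, half-way up; x points out through the slot's mouth, z up
- mass_a_mouth (a point): middle of the slot's mouth of mass a, on the rim 40 mm from the centre along its x, half-way up
- mass_b_mouth (a point): middle of the slot's mouth of mass b, on the rim 40 mm from the centre along its x, half-way up
- hanger_pan (a point): weight hanger, fixed on top of the press: round flat pan 56 mm across, 6 mm thick, with an upright rod 9 mm thick at its middle and a black knob on the rod, 26 mm across (wider than the slots), 56 to 70 mm above the pan; masses go on sideways between pan and knob. This point is the middle of the pan's top, 110 mm above the bench, on the rod's axis; z up
- press: the small wax press, fixed, that carries the hanger: round grey base 116 mm across on three pillars, deck 110 mm across whose top is 40 mm below the pan's top, and a 24 mm stem from deck to pan; origin under its centre on the bench, on the rod's axis
- plain_disc: a bystander: plain round steel disc without a slot, 80 mm across, 12 mm thick, lying flat; origin under its centre
- beaker: a bystander: open glass beaker, 64 mm across, 75 mm tall; origin under its centre
- spatula: a bystander: lab spatula about 180 mm long lying on the bench, handle to its -x; origin near its middle

How it is judged:
By the outcome, as a careful person would: the job done as asked, in the order asked, and still so for the second after the job is handed in, with the robot touching nothing.
It also fails if it takes over 70 s, if anything falls off the work surface, if the arm or the gripper's body presses on something with over 40 N, if the wrist force passes 120 N, or if a joint passes its speed limit or range.

## Working session

There is one attempt and no reset: what is moved stays moved. The work goes in short steps, Python scripts to look and compute and a tool call to move; the robot and the scene stay as the last step left them, time stands still between calls to the robot, and variables do not carry over. Pictures are saved under pics/ and viewed, and the job is handed in when it is done.

Besides the shell and the picture viewer there is one more tool, called after ">>>" in YAML: its name, and indented under it one key for each argument. carry_out: Moves the arm, as the interface text tells. Its arguments: {"type":"object","properties":{"moves":{"type":"string"},"force":{"type":"number"}},"required":["moves"]}

```bash
mkdir -p pics; cat > h.py <<'E'
from workcell import arm
import numpy as np, cv2
def cap(n):
    c=arm.read_camera(n); R=cv2.Rodrigues(np.array(c["rvec"],float))[0]; return c,R
def p2w(c,R,u,v,z=None):
    K=np.array(c["mtx"]);t=np.array(c["tvec"]).ravel()
    d=R.T@np.linalg.solve(K,[u,v,1.]); o=-R.T@t
    if z is None:
        return o+d*c["depth"][int(round(v)),int(round(u))]
    return o+d*(z-o[2])/d[2]
def cloud(c,R):
    v,u=np.mgrid[0:384,0:512];K=np.array(c["mtx"]);t=np.array(c["tvec"]).ravel()
    d=np.stack([(u-K[0,2])/K[0,0],(v-K[1,2])/K[1,1],np.ones_like(u)],-1)*c["depth"][...,None]
    return (d-t)@R
def w2p(c,p):
    return cv2.projectPoints(np.array(p,float).reshape(-1,3),np.array(c["rvec"]),np.array(c["tvec"]),np.array(c["mtx"]),None)[0].reshape(-1,2)
E
python3 - <<'E'
from h import *
import pickle
for n in("top","side"):
    c,R=cap(n); cv2.imwrite(f"pics/{n}0.png",cv2.resize(c["frame"][...,::-1],(768,576),interpolation=cv2.INTER_CUBIC))
    pickle.dump(c,open(f"{n}0.pkl","wb"))
    print(n,-R.T@np.array(c["tvec"]).ravel(),R[2],c["mtx"][0][0])
print(arm.sense())
E
```

```text
top [ 331.56885735  -68.56180321 1109.6359707 ] [ 0.19137106 -0.00623789 -0.98149794] 359.14902254181527
side [  281.90564166 -1264.02804629   794.31250278] [ 0.16974447  0.84872478 -0.50085234] 483.04240429691384
{'clock': 0.1, 'qpos': array([-1.36945749,  0.42665102,  0.07386208,  1.60653355, -0.03409783,
        1.11078844, -0.06707993]), 'qvel': array([ 1.00070716e-03, -2.48618041e-03, -1.37258469e-03, -2.41105797e-03,
        5.81314183e-04, -1.86928920e-05, -3.42547751e-04]), 'joint_efforts': array([ 6.33277494e-03, -9.37457728e+01,  3.67666729e+00, -4.55046701e+01,
       -4.84959525e-02,  1.67956506e-02,  6.35594438e-05]), 'ee_pos': array([231.88631895, 633.50681469, 204.86238076]), 'eef_rot': array([-3.14047484e+00,  8.28369986e-05,  2.79073528e+00]), 'ft_force': array([ 0.07325433, -0.01843002,  0.05263485]), 'ft_torque': array([-0.00624176,  0.00834765,  0.01553534]), 'gripper_width': 94.07583937879409}
```

View pics/top0.png

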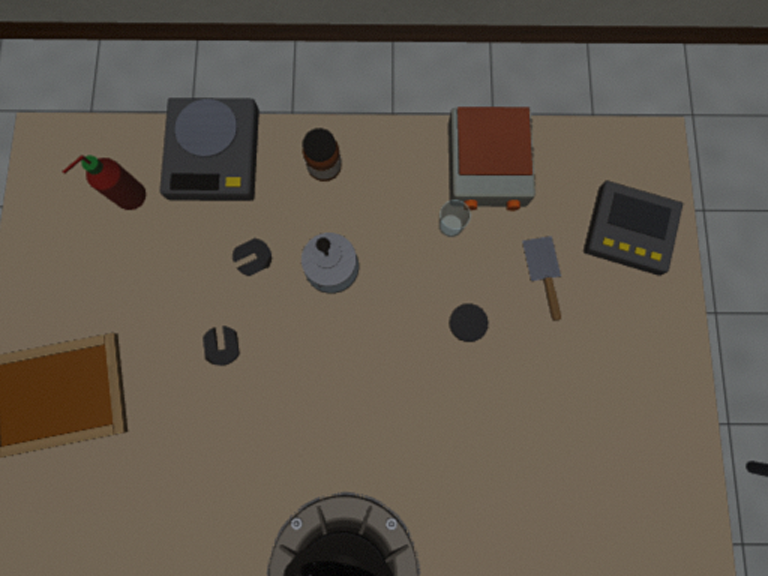

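View pics/side0.png

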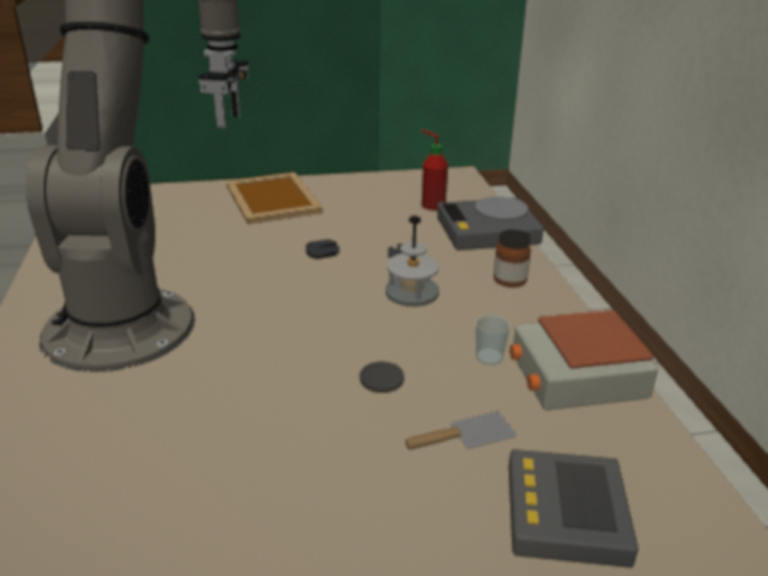

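```bash
python3 - <<'E'
import pickle,cv2,numpy as np
c=pickle.load(open("top0.pkl","rb"));f=c["frame"][...,::-1]
a=cv2.resize(f[150:250,125:245],None,fx=6,fy=6,interpolation=cv2.INTER_CUBIC)
cv2.imwrite("pics/topcrop.png",cv2.convertScaleAbs(a,alpha=1.5))
c=pickle.load(open("side0.pkl","rb"));f=c["frame"][...,::-1]
a=cv2.resize(f[130:210,195:305],None,fx=7,fy=7,interpolation=cv2.INTER_CUBIC)
cv2.imwrite("pics/sidecrop.png",cv2.convertScaleAbs(a,alpha=1.5))
E
```

```text
(no output)
```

View pics/topcrop.png

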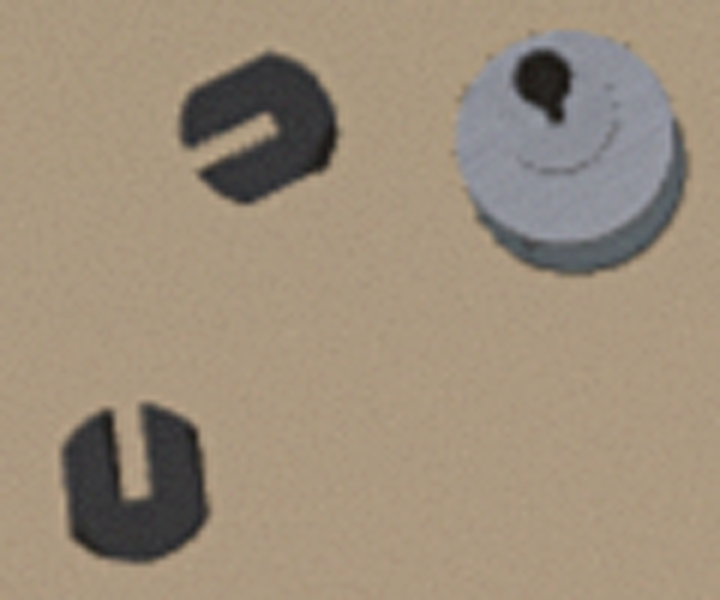

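View pics/sidecrop.png

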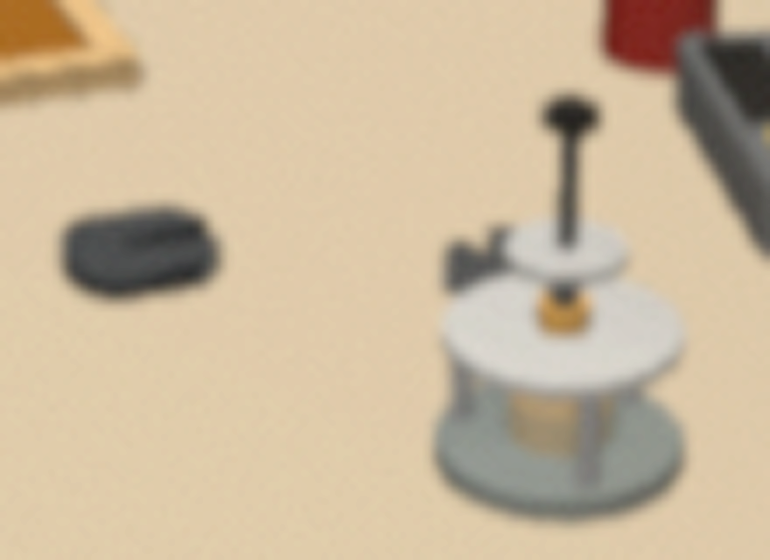

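```bash
cat > fit.py <<'E'
from h import *
import pickle
from scipy.optimize import minimize
def outline(x,y,th):
    P=[]
    # disc clipped at |y|<=33 w/ slot
    a=np.linspace(0,2*np.pi,361)[:-1]
    pts=np.stack([40*np.cos(a),np.clip(40*np.sin(a),-33,33)],1)
    pts=[p for p in pts if not(p[0]>0 and abs(p[1])<9)]
    i=[k for k in range(len(pts))]
    pts=np.array(pts)  # starts just above slot(+y) -> goes round to just below
    sl=np.array([[-9,-9],[-9,9]]) 
    pts=np.vstack([pts,[[39,-9]],sl,[[39,9]]])
    R=np.array([[np.cos(th),-np.sin(th)],[np.sin(th),np.cos(th)]])
    return pts@R.T+[x,y]
def render(c,q,z0,roi,S=8):
    u0,v0,u1,v1=roi; im=np.zeros(((v1-v0)*S,(u1-u0)*S),np.uint8)
    o=outline(*q)
    tops=[w2p(c,np.c_[o,np.full(len(o),z)]) for z in (z0,z0+15)]
    T=[((p+.5-[u0,v0])*S) for p in tops]
    for k in range(len(o)):
        j=(k+1)%len(o)
        cv2.fillConvexPoly(im,cv2.convexHull(np.array([T[0][k],T[0][j],T[1][j],T[1][k]]).round().astype(np.int32)),255)
    for t in T[1:]: cv2.fillPoly(im,[t.round().astype(np.int32)],255)
    # floor through slot is visible; bottom polygon
    cv2.fillPoly(im,[T[0].round().astype(np.int32)],255)
    return cv2.resize(im,(u1-u0,v1-v0),interpolation=cv2.INTER_AREA)/255.
def fit(c,g,roi,z0=0,dark=(60,150)):
    u0,v0,u1,v1=roi; gray=c["frame"].astype(float).mean(2)[v0:v1,u0:u1]
    bg=np.median(gray); fg=np.percentile(gray,4); m=np.clip((bg-gray)/(bg-fg),0,1)
    f=lambda q:((cv2.GaussianBlur(render(c,q,z0,roi),(0,0),.5)-m)**2).sum()
    best=None
    for dt in(-.15,0,.15):
        r=minimize(f,[g[0],g[1],g[2]+dt],method="Nelder-Mead",options=dict(initial_simplex=np.array([[g[0],g[1],g[2]+dt],[g[0]+8,g[1],g[2]+dt],[g[0],g[1]+8,g[2]+dt],[g[0],g[1],g[2]+dt+.15]]),maxiter=150))
        if best is None or r.fun<best.fun:best=r
    return best.x,best.fun,(m**2).sum()
E
python3 - <<'E'
from fit import *
c=pickle.load(open("top0.pkl","rb"));R=cv2.Rodrigues(np.array(c["rvec"]))[0]
s=pickle.load(open("side0.pkl","rb"));Rs=cv2.Rodrigues(np.array(s["rvec"]))[0]
px=lambda x,y:(125+x/6-.42,150+y/6-.42)
sx=lambda x,y:(195+x/7-.43,130+y/7-.43)
for n,ctr,mo in(("far",(258,128),(190,162)),("near",(136,482),(128,405))):
    a=p2w(c,R,*px(*ctr),15)[:2];b=p2w(c,R,*px(*mo),15)[:2];th=np.arctan2(*(b-a)[::-1])
    u,v=map(int,px(*ctr));roi=(u-20,v-20,u+20,v+20)
    q=fit(c,(*a,th),roi);print(n,a,th,q, np.degrees(q[0][2]))
    if n=="near":
        u,v=map(int,sx(140,250)); print("side",fit(s,q[0],(u-18,v-14,u+18,v+14)))
# press
print("knob top view z173",p2w(c,R,*px(543,78),173)); print("knob side",p2w(s,Rs,*sx(571,116),173))
print("pan side",p2w(s,Rs,*sx(566,248),110),"deck side",p2w(s,Rs,*sx(563,328),70),"base",p2w(s,Rs,*sx(561,450),10))
print("deck top",p2w(c,R,*px(566,136),70), "rod foot top",p2w(c,R,*px(557,118),110))
for cc,RR,nm in((c,R,"t"),(s,Rs,"s")):
    P=cloud(cc,RR);d=cc["depth"]>0
    near=d&(np.hypot(P[...,0]-620,P[...,1]-20)<150)
    for lo,hi in((60,80),(104,116),(160,190)):
        k=near&(P[...,2]>lo)&(P[...,2]<hi);Q=P[k]
        if len(Q):print(nm,lo,len(Q),np.median(Q,0),(Q.min(0)+Q.max(0))/2,Q.max(0)-Q.min(0))
E
```

```text
far [609.74025896 201.17534506] 2.063336581345242 (array([611.55637866, 202.73656365,   2.03904436]), np.float64(3.1913860756211525), np.float64(369.76575936883626)) 116.828635831185
near [424.85012815 253.29395855] 0.16472888237133404 (array([4.25285800e+02, 2.56111023e+02, 1.75272054e-01]), np.float64(2.7707622135805265), np.float64(400.6162619332275)) 10.042348981885608
side (array([4.29535292e+02, 2.54380877e+02, 2.06704772e-01]), np.float64(6.058093965780175), np.float64(189.9806842570383))
knob top view z173 [593.56412065  35.53617205 173.        ]
knob side [596.94767691  33.42497857 173.        ]
pan side [596.43122369  30.96203408 110.        ] deck side [596.37072145  30.44470034  70.        ] base [596.21350821  24.41606303  10.        ]
deck top [592.64979979  34.79493169  70.        ] rod foot top [591.43719428  35.33185579 110.        ]
t 60 725 [581.39199574  30.30255694  69.02932988] [592.84890305  36.23533192  68.36231285] [108.02865491 104.8428929   11.95737162]
t 104 222 [587.81917544  31.31928281 108.98874976] [592.25698291  36.75335258 109.16049796] [53.69540036 52.14138286  9.19928378]
t 160 73 [592.66385276  35.40419819 177.93299284] [593.69351606  36.69116247 174.73075297] [23.97241367 24.44448608 14.3464817 ]
s 60 471 [592.13383217  22.1846259   69.47419413] [598.27319669  31.27447976  70.05617016] [109.06510023 109.95740076  19.72608439]
s 104 130 [595.28037431  29.73261781 109.46536959] [596.87992115  31.93011499 109.96500397] [55.01509516 55.53216019 11.44092252]
s 160 47 [596.133545    28.75588511 177.00145588] [597.06708498  32.12247949 171.51859687] [23.2281328  29.10395349 21.77571728]
```

```bash
cat >> h.py <<'E'
def rel(x,y,z,hd):
    from scipy.spatial.transform import Rotation as Ro
    s=arm.sense(); R=Ro.from_euler("xyz",s["eef_rot"]).as_matrix()
    T=Ro.from_euler("xyz",[np.pi,0,np.radians(hd)]).as_matrix()
    print("t",round(float(s["clock"]),2),"pos",np.round(s["ee_pos"],1),"head",np.round(np.degrees(np.arctan2(R[1,0],R[0,0])),2),"w",round(float(s["gripper_width"]),1),"F",np.round(s["ft_force"],1),"q",np.round(s["qpos"],2))
    print(" shift(now axes)",np.round(R.T@(np.array([x,y,z])-s["ee_pos"]),1)," shift(goal axes)",np.round(T.T@(np.array([x,y,z])-s["ee_pos"]),1)," turn",np.round(np.degrees(Ro.from_matrix(R.T@T).as_rotvec()),2))
E
python3 -c "
from h import *
rel(427,255,110,190)"
```

```text
t 0.1 pos [231.9 633.5 204.9] head 159.9 w 94.1 F [ 0.1 -0.   0.1] q [-1.37  0.43  0.07  1.61 -0.03  1.11 -0.07]
 shift(now axes) [-313.3 -288.3   95.2]  shift(goal axes) [-126.4 -406.6   94.9]  turn [-6.00e-02 -1.00e-02 -3.01e+01]
```

>>> carry_out:
  moves: "94 -20 -18 6 0 0 0;94 -20 -18 6 0 0 0;94 -20 -18 6 0 0 0;94 -20 -18 6 0 0 0;94 -20 -18 6 0 0 0;94 -20 -18 6 0 0 0;94 -20 -18 6 0 0 0;94 -20 -18 6 0 0 0"
  force: 40

```text
clock: 0.77
ee_pos: [333.1, 442.2, 157.0]
eef_rot: [-3.141, -0.0, 2.791]
ft_force: [1.0, -0.4, 0.5]
gripper_width: 93.6
```

>>> carry_out:
  moves: "94 -20 -18 6 0 0 0;94 -20 -18 6 0 0 0;94 -20 -18 6 0 0 0;94 -20 -18 6 0 0 0;94 -20 -18 6 0 0 0;94 -20 -18 6 0 0 0;94 -20 -18 6 0 0 0;94 0 0 0 0 0 0"

```text
clock: 1.43
ee_pos: [422.5, 272.1, 114.5]
eef_rot: [-3.139, 0.0, 2.786]
ft_force: [-0.7, -0.6, -1.5]
gripper_width: 93.9
```

>>> carry_out:
  moves: "94 0 0 0 0 0 -6;94 0 0 0 0 0 -6;94 0 0 0 0 0 -6;94 0 0 0 0 0 -6;94 0 0 0 0 0 -6;94 0 0 0 0 0 0;94 0 0 0 0 0 0"

```text
clock: 2.02
ee_pos: [420.8, 277.3, 115.4]
eef_rot: [-3.142, -0.0, -2.972]
ft_force: [0.2, -0.3, 0.3]
gripper_width: 94.0
```

```bash
python3 - <<'E'
from h import *
import pickle
rel(427,255,110,190)
for n in("top","side"):
    c,R=cap(n);pickle.dump(c,open(f"{n}1.pkl","wb"))
    p=w2p(c,[arm.sense()["ee_pos"]])[0];print(n,p);u,v=p.astype(int)
    a=c["frame"][max(v-70,0):v+50,max(u-70,0):u+70,::-1];print(max(u-70,0),max(v-70,0))
    cv2.imwrite(f"pics/{n}1.png",cv2.convertScaleAbs(cv2.resize(a,None,fx=5,fy=5,interpolation=cv2.INTER_CUBIC),alpha=1.5))
E
```

```text
t 2.02 pos [420.8 277.3 115.4] head -170.29 w 94.0 F [ 0.2 -0.3  0.3] q [-0.81  0.26  0.11  2.08 -0.04  0.81  1.07]
 shift(now axes) [ -2.4 -23.    5.4]  shift(goal axes) [ -2.3 -23.    5.4]  turn [-0.   -0.02 -0.29]
top [127.94976746 228.19084495]
57 158
side [210.39555818 134.9971508 ]
140 64
```

View pics/side1.png

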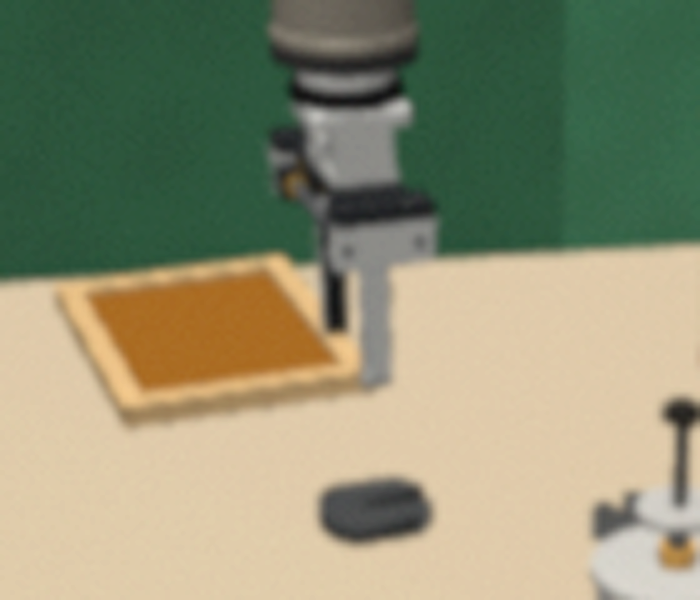

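View pics/top1.png

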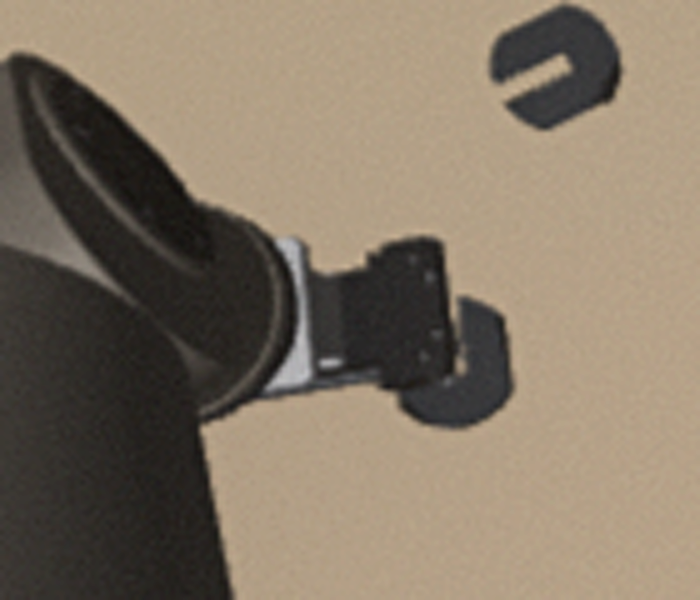

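>>> carry_out:
  moves: "94 -1.7 -11.5 0 0 0 0;94 -1.7 -11.5 0 0 0 0;94 0 0 20 0 0 0;94 0 0 20 0 0 0;94 0 0 20 0 0 0;94 0 0 20 0 0 0;94 0 0 10 0 0 0;94 0 0 0 0 0 0"

```text
clock: 2.78
ee_pos: [427.5, 253.4, 23.8]
eef_rot: [-3.14, -0.003, -2.97]
ft_force: [-1.1, -1.0, 0.1]
gripper_width: 93.7
```

>>> carry_out:
  moves: "94 0 0 0 0 0 0;94 0 0 0 0 0 0;94 0 0 0 0 0 0"

```text
clock: 3.03
ee_pos: [428.8, 255.4, 26.5]
eef_rot: [3.141, 0.001, -2.969]
ft_force: [0.1, -0.5, 0.2]
gripper_width: 94.2
```

```bash
python3 - <<'E'
from h import *
import pickle
rel(428,255,3,190)
for n in("side",):
    c,R=cap(n);pickle.dump(c,open(f"{n}2.pkl","wb"))
    p=w2p(c,[arm.sense()["ee_pos"]])[0];print(n,p);u,v=p.astype(int)
    a=c["frame"][max(v-50,0):v+30,max(u-50,0):u+50,::-1];print(max(u-50,0),max(v-50,0))
    cv2.imwrite(f"pics/{n}2.png",cv2.convertScaleAbs(cv2.resize(a,None,fx=7,fy=7,interpolation=cv2.INTER_CUBIC),alpha=1.5))
E
```

```text
t 3.03 pos [428.8 255.4  26.5] head -170.13 w 94.2 F [ 0.1 -0.5  0.2] q [-0.75  0.39  0.1   2.15 -0.07  0.6   1.14]
 shift(now axes) [ 0.9 -0.3 23.5]  shift(goal axes) [ 0.9 -0.2 23.5]  turn [ 0.04  0.08 -0.13]
side [214.13023622 160.6393201 ]
164 110
```

View pics/side2.png

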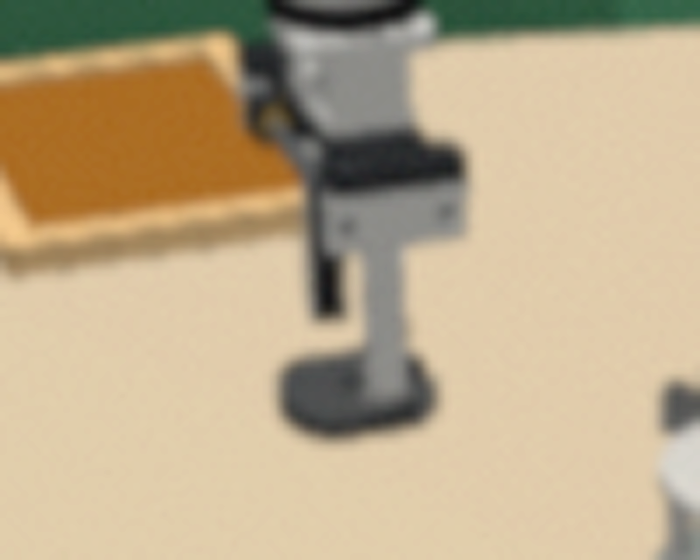

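>>> carry_out:
  moves: "94 0 0 12 0 0 0;94 0 0 11 0 0 0;94 0 0 0 0 0 0;94 0 0 0 0 0 0;60 0 0 0 0 0 0;60 0 0 0 0 0 0;60 0 0 0 0 0 0;60 0 0 0 0 0 0"
  force: 40

```text
clock: 3.75
ee_pos: [428.3, 255.2, 2.8]
eef_rot: [3.141, 0.0, -2.969]
ft_force: [0.8, 0.1, 0.4]
gripper_width: 70.5
```

>>> carry_out:
  moves: "55 0 0 0 0 0 0;55 0 0 0 0 0 0;55 0 0 0 0 0 0;55 0 0 0 0 0 0"

```text
clock: 4.08
ee_pos: [428.3, 255.4, 2.7]
eef_rot: [3.141, 0.0, -2.969]
ft_force: [-1.2, 1.2, 6.0]
gripper_width: 65.7
```

```bash
python3 - <<'E'
from h import *
rel(428,255,3,190)
E
```

```text
t 4.08 pos [428.3 255.4   2.7] head -170.1 w 65.7 F [-1.2  1.2  6. ] q [-0.75  0.44  0.1   2.15 -0.08  0.55  1.15]
 shift(now axes) [ 0.4 -0.3 -0.3]  shift(goal axes) [ 0.4 -0.3 -0.3]  turn [ 0.02  0.02 -0.1 ]
```

>>> carry_out:
  moves: "55 0 0 -10 0 0 0;55 0 0 -20 0 0 0;55 0 0 -25 0 0 0;55 0 0 -25 0 0 0;55 0 0 -25 0 0 0;55 0 0 -20 0 0 0;55 0 0 -10 0 0 0;55 0 0 0 0 0 0"

```text
clock: 4.75
ee_pos: [428.9, 255.5, 139.5]
eef_rot: [3.14, 0.003, -2.969]
ft_force: [0.6, -0.2, -4.2]
gripper_width: 65.7
```

```bash
python3 - <<'E'
from h import *
rel(520,20,131,190)
for n in("top","side",):
    c,R=cap(n)
    p=w2p(c,[arm.sense()["ee_pos"]])[0];print(n,p);u,v=p.astype(int)
    a=c["frame"][max(v-40,0):v+40,max(u-50,0):u+50,::-1];print(max(u-50,0),max(v-40,0))
    cv2.imwrite(f"pics/{n}3.png",cv2.convertScaleAbs(cv2.resize(a,None,fx=7,fy=7,interpolation=cv2.INTER_CUBIC),alpha=1.5))
E
```

```text
t 4.75 pos [428.9 255.5 139.5] head -170.11 w 65.7 F [ 0.6 -0.2 -4.2] q [-0.78  0.21  0.13  2.07 -0.04  0.86  1.11]
 shift(now axes) [ -49.3 -247.7    8.2]  shift(goal axes) [ -48.8 -247.8    8.5]  turn [ 0.09  0.15 -0.11]
top [133.46746841 224.66856109]
83 184
side [212.93401262 131.68714593]
162 91
```

View pics/side3.png

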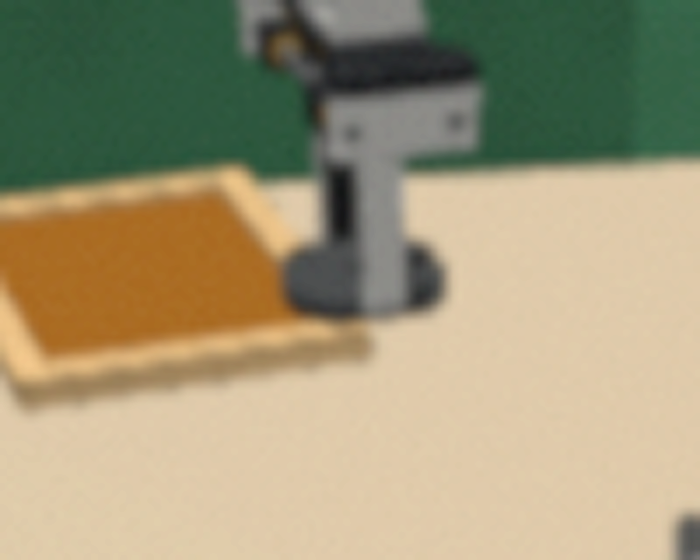

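View pics/top3.png

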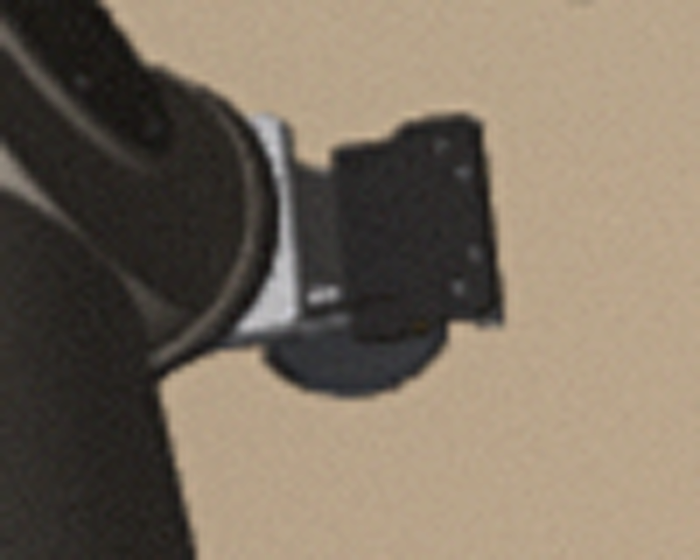

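```bash
python3 - <<'E'
from fit import *
c=pickle.load(open("top1.pkl","rb"))
o=outline(428.9,255.5,np.radians(9.9))
for z in(136.8,151.8):
    p=w2p(c,np.c_[o,np.full(len(o),z)]); k=p[:,1].argmax(); print("pred rim bottom crop",(p[k]+.43-[83,184])*7, p[:,0].min()*7-83*7+3,p[:,0].max()*7-83*7+3)
s=pickle.load(open("side1.pkl","rb"))
for z in(136.8,151.8):
    p=w2p(s,np.c_[o,np.full(len(o),z)]); print("side x range",(p[:,0].min()+.43-162)*7,(p[:,0].max()+.43-162)*7,"y",(p[:,1].min()+.43-91)*7,(p[:,1].max()+.43-91)*7)
E
```

```text
pred rim bottom crop [349.03876261 390.71376182] 265.42611361424633 448.0851107669646
pred rim bottom crop [335.93655279 388.28940506] 251.18545225787875 436.5771340009529
side x range 278.950419074395 444.1471042622612 y 256.50155813543836 319.5176121854593
side x range 277.65233769878716 443.6112435588551 y 228.28165150742123 290.40878055190154
```

>>> carry_out:
  moves: "55 -2 -10 1 0 0 0;55 -4 -20 1 0 0 0;55 -4 -20 1 0 0 0;55 -4 -20 1 0 0 0;55 -4 -20 1 0 0 0;55 -4 -20 1 0 0 0;55 -4 -20 1 0 0 0;55 -4 -20 1 0 0 0"

```text
clock: 5.52
ee_pos: [483.0, 110.4, 127.9]
eef_rot: [-3.141, -0.003, -2.969]
ft_force: [-0.2, -0.1, -3.9]
gripper_width: 65.7
```

>>> carry_out:
  moves: "55 -4 -20 0 0 0 0;55 -4 -20 0 0 0 0;55 -4 -20 0 0 0 0;55 -4 -20 0 0 0 0;55 -4 -20 0 0 0 0;55 0 -6 0 0 0 0;55 0 0 0 0 0 0;55 0 0 0 0 0 0"

```text
clock: 6.18
ee_pos: [520.6, 11.3, 128.4]
eef_rot: [-3.141, -0.002, -2.97]
ft_force: [-0.6, 0.8, -4.1]
gripper_width: 65.5
```

```bash
cat > look.py <<'E'
from h import *
import sys,pickle
tag,x,y,z,hd=sys.argv[1],*map(float,sys.argv[2:6])
rel(x,y,z,hd)
for n in("top","side"):
    c,R=cap(n);pickle.dump(c,open(f"{n}{tag}.pkl","wb"))
    p=w2p(c,[[595,34,130]])[0];u,v=p.astype(int)
    u0,v0=u-50,v-40
    a=c["frame"][v0:v0+80,u0:u0+100,::-1];print(n,u0,v0)
    cv2.imwrite(f"pics/{n}{tag}.png",cv2.convertScaleAbs(cv2.resize(a,None,fx=7,fy=7,interpolation=cv2.INTER_CUBIC),alpha=1.5))
E
python3 look.py 4 595 34 131 190
```

```text
t 6.18 pos [520.6  11.3 128.4] head -170.15 w 65.5 F [-0.6  0.8 -4.1] q [-0.38  0.27  0.28  2.04 -0.1   0.85  1.69]
 shift(now axes) [-77.2   9.7  -2.7]  shift(goal axes) [-77.2   9.5  -2.6]  turn [-0.01 -0.12 -0.15]
top 167 126
side 224 118
```

View pics/top4.png

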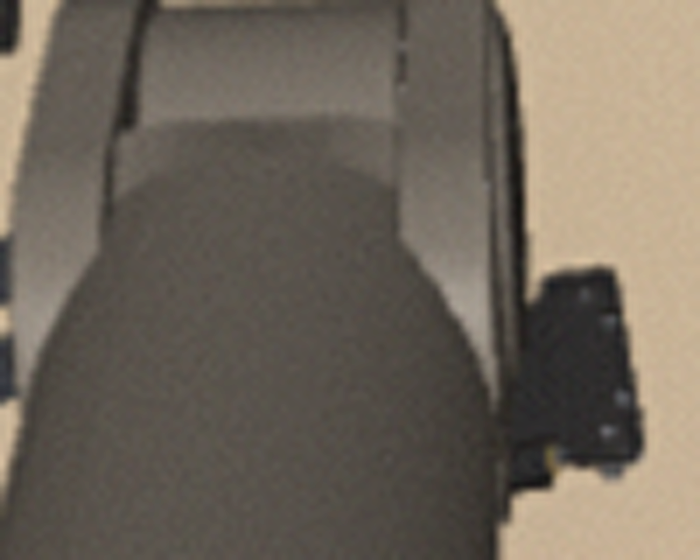

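View pics/side4.png

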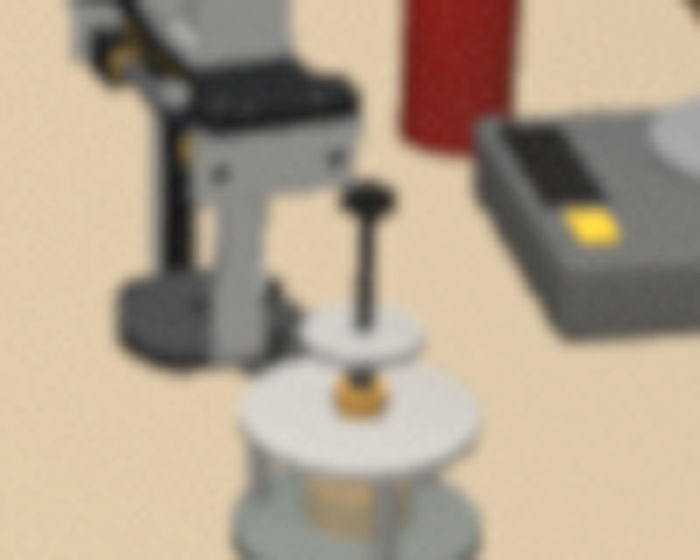

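>>> carry_out:
  moves: "55 0 5 0 0 0 0;55 0 4.8 0 0 0 0;55 0 0 0 0 0 0;55 -8 0 0 0 0 0;55 -8 0 0 0 0 0;55 -8 0 0 0 0 0;55 -8 0 0 0 0 0;55 0 0 0 0 0 0"

```text
clock: 6.95
ee_pos: [553.2, 27.0, 129.4]
eef_rot: [-3.141, 0.001, -2.969]
ft_force: [0.0, -0.1, -6.0]
gripper_width: 65.5
```

```bash
python3 look.py 5 595 34 131 190
```

```text
t 6.95 pos [553.2  27.  129.4] head -170.09 w 65.5 F [ 0.  -0.1 -6. ] q [-0.39  0.32  0.27  1.97 -0.11  0.87  1.68]
 shift(now axes) [-42.4  -0.3  -1.6]  shift(goal axes) [-42.4  -0.4  -1.6]  turn [-0.02  0.04 -0.09]
top 167 126
side 224 118
```

View pics/side5.png

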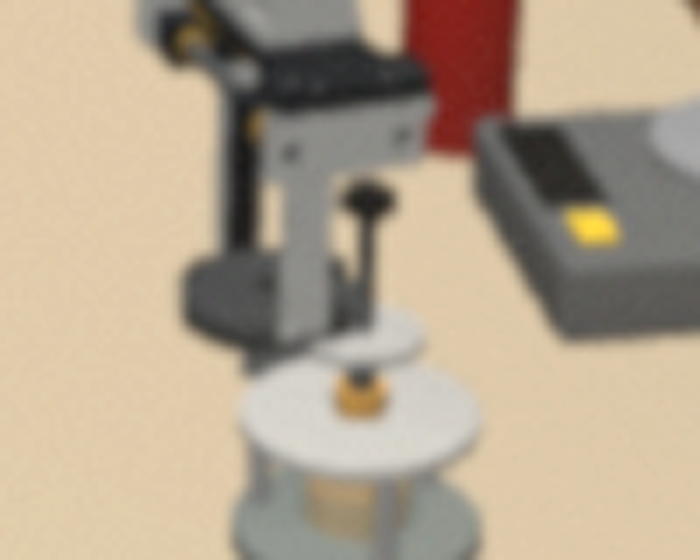

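>>> carry_out:
  moves: "55 -5 0 0 0 0 0;55 -5 0 0 0 0 0;55 -5 0 0 0 0 0;55 0 0 0 0 0 0"

```text
clock: 7.38
ee_pos: [567.1, 29.5, 129.6]
eef_rot: [-3.142, 0.001, -2.969]
ft_force: [0.3, -0.0, -4.9]
gripper_width: 65.8
```

>>> carry_out:
  moves: "55 -5 0 0 0 0 0;55 -5 0 0 0 0 0;55 -5 0 0 0 0 0;55 0 0 0 0 0 0;55 0 0 0 0 0 0"

```text
clock: 7.8
ee_pos: [581.0, 31.9, 129.3]
eef_rot: [-3.141, -0.0, -2.969]
ft_force: [-0.6, 0.2, -5.1]
gripper_width: 65.6
```

```bash
python3 look.py 6 595 34 113 190
```

```text
t 7.8 pos [581.   31.9 129.3] head -170.1 w 65.6 F [-0.6  0.2 -5.1] q [-0.38  0.36  0.27  1.9  -0.12  0.89  1.69]
 shift(now axes) [-14.1  -0.3  16.3]  shift(goal axes) [-14.1  -0.3  16.3]  turn [-0.01 -0.01 -0.1 ]
top 167 126
side 224 118
```

View pics/side6.png

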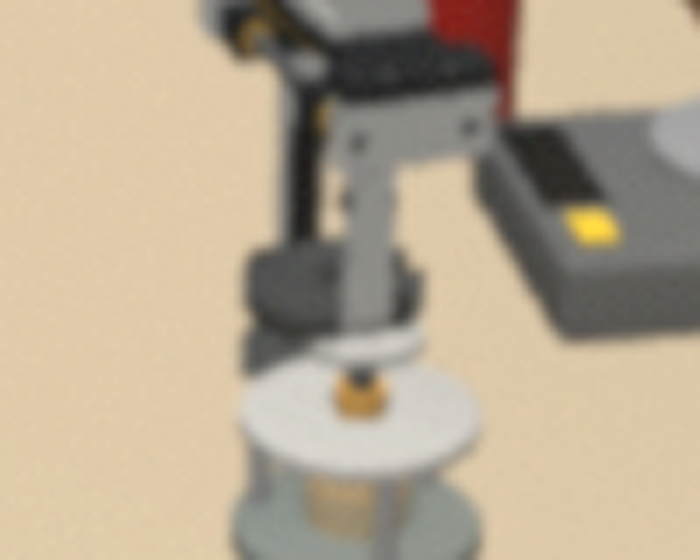

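View pics/top6.png

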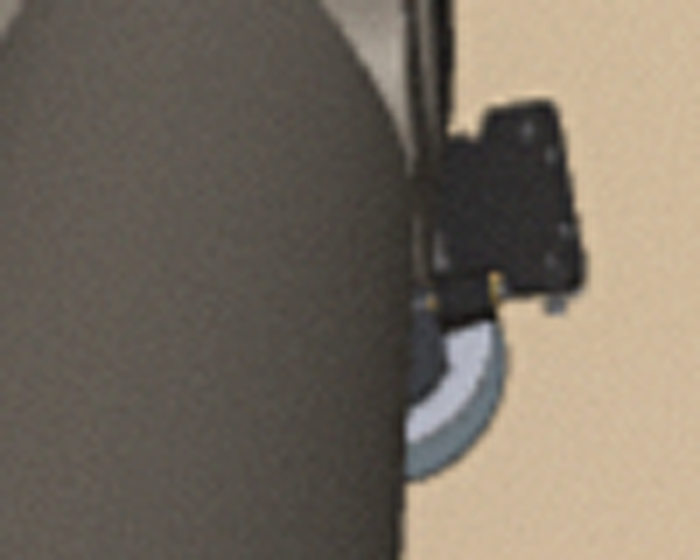

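>>> carry_out:
  moves: "55 -5 0 0 0 0 0;55 -5 0 0 0 0 0;55 -4 0 0 0 0 0;55 0 0 0 0 0 0;55 0 0 0 0 0 0"

```text
clock: 8.32
ee_pos: [594.8, 34.2, 129.3]
eef_rot: [-3.141, -0.0, -2.969]
ft_force: [-0.2, -0.4, -4.6]
gripper_width: 65.6
```

>>> carry_out:
  moves: "55 -2 0 0 0 0 0;55 0 0 0 0 0 0"

```text
clock: 8.48
ee_pos: [596.8, 34.6, 129.5]
eef_rot: [-3.142, 0.0, -2.969]
ft_force: [0.2, -0.4, -4.5]
gripper_width: 65.5
```

>>> carry_out:
  moves: "55 -1.5 0 0 0 0 0;55 0 0 0 0 0 0"

```text
clock: 8.65
ee_pos: [598.2, 34.9, 129.5]
eef_rot: [-3.142, -0.0, -2.969]
ft_force: [0.3, -0.6, -4.5]
gripper_width: 65.5
```

>>> carry_out:
  moves: "55 -1 0 0 0 0 0;55 0 0 0 0 0 0"

```text
clock: 8.82
ee_pos: [599.2, 35.0, 129.5]
eef_rot: [-3.142, 0.0, -2.969]
ft_force: [-0.3, -0.5, -5.2]
gripper_width: 65.3
```

>>> carry_out:
  moves: "55 -1 0 0 0 0 0;55 0 0 0 0 0 0"

```text
clock: 8.98
ee_pos: [600.2, 35.2, 129.5]
eef_rot: [-3.142, 0.0, -2.969]
ft_force: [0.7, 1.0, -4.6]
gripper_width: 65.7
```

>>> carry_out:
  moves: "55 -1 0 0 0 0 0;55 0 0 0 0 0 0"

```text
clock: 9.15
ee_pos: [600.7, 35.3, 129.3]
eef_rot: [3.142, -0.001, -2.969]
ft_force: [-2.9, -0.5, -4.0]
gripper_width: 65.8
```

>>> carry_out:
  moves: "55 3 0 0 0 0 0;55 2.3 0 0 0 0 0;55 0 2.5 0 0 0 0;55 0 0 0 0 0 0;55 0 0 0 0 0 0"

```text
clock: 9.57
ee_pos: [595.4, 37.2, 129.6]
eef_rot: [3.141, 0.0, -2.968]
ft_force: [0.9, 0.3, -5.6]
gripper_width: 65.5
```

>>> carry_out:
  moves: "55 0 1 0 0 0 0;55 0 0 0 0 0 0"

```text
clock: 9.73
ee_pos: [595.3, 38.1, 129.5]
eef_rot: [3.142, 0.0, -2.969]
ft_force: [0.1, -0.1, -5.0]
gripper_width: 65.7
```

>>> carry_out:
  moves: "55 0 1 0 0 0 0;55 0 0 0 0 0 0"

```text
clock: 9.9
ee_pos: [595.1, 39.1, 129.4]
eef_rot: [3.142, -0.0, -2.969]
ft_force: [0.5, 1.3, -3.8]
gripper_width: 65.3
```

>>> carry_out:
  moves: "55 0 1 0 0 0 0;55 0 0 0 0 0 0"

```text
clock: 10.07
ee_pos: [594.8, 40.1, 129.4]
eef_rot: [3.142, -0.0, -2.969]
ft_force: [-1.1, -0.2, -5.0]
gripper_width: 65.4
```

>>> carry_out:
  moves: "55 0 1 0 0 0 0;55 0 0 0 0 0 0"

```text
clock: 10.23
ee_pos: [594.8, 40.4, 129.5]
eef_rot: [-3.141, 0.0, -2.969]
ft_force: [0.7, -2.2, -5.2]
gripper_width: 65.4
```

>>> carry_out:
  moves: "55 0 1 0 0 0 0;55 0 0 0 0 0 0"

```text
clock: 10.4
ee_pos: [594.7, 40.5, 129.5]
eef_rot: [-3.14, 0.0, -2.97]
ft_force: [1.3, -7.9, -5.6]
gripper_width: 65.6
```

>>> carry_out:
  moves: "55 0 -3 0 0 0 0;55 0 -3 0 0 0 0;55 0 0 0 0 0 0;55 0 0 0 0 0 0;55 0 0 0 0 0 0"

```text
clock: 10.82
ee_pos: [595.6, 36.1, 129.5]
eef_rot: [3.141, -0.0, -2.969]
ft_force: [0.4, 1.1, -4.6]
gripper_width: 65.2
```

```bash
python3 -c "
from h import *
rel(595.5,36,112.7,190)"
```

```text
t 10.82 pos [595.6  36.1 129.5] head -170.1 w 65.2 F [ 0.4  1.1 -4.6] q [-0.38  0.39  0.27  1.87 -0.13  0.9   1.69]
 shift(now axes) [ 0.1 -0.1 16.8]  shift(goal axes) [ 0.1 -0.1 16.8]  turn [ 0.01 -0.   -0.1 ]
```

Centred. Lower onto the pan gently.

>>> carry_out:
  moves: "55 0 0 5 0 0 0;55 0 0 5 0 0 0;55 0 0 3 0 0 0;55 0 0 1.5 0 0 0;55 0 0 0 0 0 0;55 0 0 0 0 0 0"

```text
clock: 11.32
ee_pos: [595.5, 35.9, 114.8]
eef_rot: [-3.142, -0.0, -2.969]
ft_force: [-0.3, 0.1, -3.9]
gripper_width: 65.8
```

>>> carry_out:
  moves: "55 0 0 1 0 0 0;55 0 0 0 0 0 0"

```text
clock: 11.48
ee_pos: [595.6, 35.9, 114.0]
eef_rot: [-3.142, 0.0, -2.969]
ft_force: [0.3, -0.1, -4.1]
gripper_width: 65.4
```

>>> carry_out:
  moves: "55 0 0 1 0 0 0;55 0 0 0 0 0 0"

```text
clock: 11.65
ee_pos: [595.5, 36.0, 112.9]
eef_rot: [3.142, -0.0, -2.969]
ft_force: [-0.3, -0.1, -4.5]
gripper_width: 66.0
```

>>> carry_out:
  moves: "55 0 0 0.7 0 0 0;55 0 0 0 0 0 0"

```text
clock: 11.82
ee_pos: [595.6, 35.9, 112.8]
eef_rot: [3.141, 0.0, -2.969]
ft_force: [-3.6, 0.5, 4.2]
gripper_width: 65.5
```

>>> carry_out:
  moves: "55 0 0 0.7 0 0 0;55 0 0 0 0 0 0"

```text
clock: 11.98
ee_pos: [595.6, 35.9, 112.7]
eef_rot: [3.141, 0.0, -2.969]
ft_force: [-8.8, -0.3, 16.0]
gripper_width: 65.3
```

>>> carry_out:
  moves: "55 0 0 -0.9 0 0 0;70 0 0 0 0 0 0;80 0 0 0 0 0 0;88 0 0 0 0 0 0;88 0 0 0 0 0 0;88 0 0 0 0 0 0;88 0 0 0 0 0 0"

```text
clock: 12.57
ee_pos: [595.6, 35.9, 112.4]
eef_rot: [-3.142, -0.0, -2.969]
ft_force: [-1.1, -0.2, -0.2]
gripper_width: 87.7
```

>>> carry_out:
  moves: "88 0 0 -5 0 0 0;88 0 0 -10 0 0 0;88 0 0 -15 0 0 0;88 0 0 -15 0 0 0;88 0 0 -15 0 0 0;88 0 0 -15 0 0 0;88 0 0 -10 0 0 0;88 0 0 -5 0 0 0"

```text
clock: 13.23
ee_pos: [596.2, 36.0, 204.6]
eef_rot: [3.141, 0.002, -2.969]
ft_force: [-0.3, -0.1, 0.6]
gripper_width: 87.8
```

```bash
python3 look.py 7 613.5 201.5 200 117
```

```text
t 13.23 pos [596.2  36.  204.6] head -170.11 w 87.8 F [-0.3 -0.1  0.6] q [-0.4   0.3   0.28  1.8  -0.1   1.05  1.67]
 shift(now axes) [-45.4 160.1   4.7]  shift(goal axes) [139.6  90.5   4.6]  turn [ 0.09  0.11 72.89]
top 167 126
side 224 118
```

View pics/side7.png

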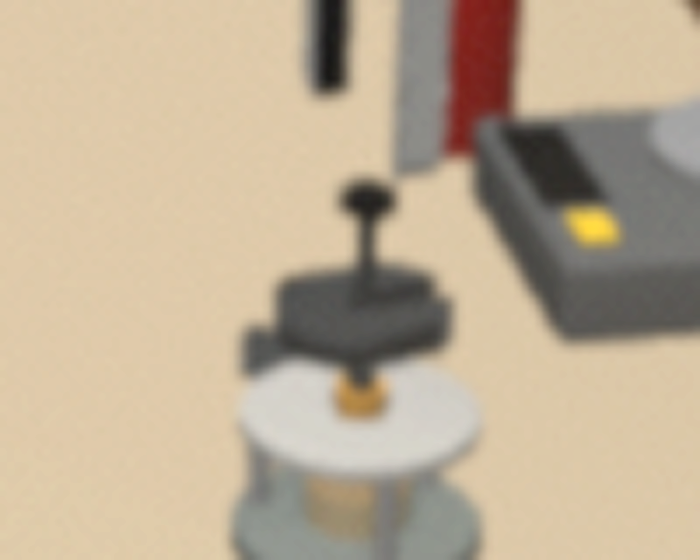

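>>> carry_out:
  moves: "88 -3 10 0 0 0 0;88 -6.5 22 0 0 0 0;88 -6.5 23 0 0 0 0;88 -6.5 23 0 0 0 0;88 -6.5 23 0 0 0 0;88 -6.5 23 0 0 0 0;88 -6.5 23 0 0 0 0;88 -4.5 14 0 0 0 0"

```text
clock: 14.0
ee_pos: [612.8, 206.2, 201.2]
eef_rot: [3.141, -0.002, -2.966]
ft_force: [0.7, 0.2, 0.5]
gripper_width: 87.8
```

>>> carry_out:
  moves: "94 0 0 0 0 0 6.5;94 0 0 0 0 0 6.5;94 0 0 0 0 0 6.5;94 0 0 0 0 0 6.5;94 0 0 0 0 0 6.5;94 0 0 0 0 0 6.5;94 0 0 0 0 0 6.5;94 0 0 0 0 0 6.5"

```text
clock: 14.67
ee_pos: [613.4, 202.6, 201.7]
eef_rot: [-3.14, -0.0, 2.401]
ft_force: [-1.3, 0.5, -0.4]
gripper_width: 93.7
```

>>> carry_out:
  moves: "94 0 0 0 0 0 6.5;94 0 0 0 0 0 6.5;94 0 0 0 0 0 6.5;94 0 0 0 0 0 1.5;94 0 0 0 0 0 0;94 0 0 0 0 0 0;94 0 0 0 0 0 0"

```text
clock: 15.25
ee_pos: [613.6, 202.6, 202.3]
eef_rot: [-3.141, -0.0, 2.043]
ft_force: [-0.2, -0.2, 0.7]
gripper_width: 94.0
```

```bash
python3 -c "
from h import *
rel(614.2,202.5,3,116.8)"
```

```text
t 15.25 pos [613.6 202.6 202.3] head 117.07 w 94.0 F [-0.2 -0.2  0.7] q [-0.79  0.41  0.49  1.7  -0.22  1.08  0.24]
 shift(now axes) [ -0.3   0.6 199.3]  shift(goal axes) [ -0.3   0.5 199.3]  turn [-0.02 -0.    0.27]
```

Descend to about z = 25, then check.

>>> carry_out:
  moves: "94 0 0.5 15 0 0 0;94 0 0 25 0 0 0;94 0 0 30 0 0 0;94 0 0 30 0 0 0;94 0 0 30 0 0 0;94 0 0 25 0 0 0;94 0 0 15 0 0 0;94 0 0 5 0 0 0"

```text
clock: 15.92
ee_pos: [612.7, 202.1, 24.7]
eef_rot: [-3.138, -0.0, 2.042]
ft_force: [0.4, -0.4, -0.3]
gripper_width: 94.0
```

>>> carry_out:
  moves: "94 0 0 0 0 0 0;94 0 0 0 0 0 0;94 0 0 0 0 0 0"

```text
clock: 16.17
ee_pos: [615.0, 202.9, 28.8]
eef_rot: [3.14, 0.0, 2.041]
ft_force: [-0.4, 0.2, 0.3]
gripper_width: 93.8
```

```bash
python3 look.py 8 614.2 202.5 3 116.8
```

```text
t 16.17 pos [615.  202.9  28.8] head 116.92 w 93.8 F [-0.4  0.2  0.3] q [-0.71  0.61  0.4   1.82 -0.33  0.78  0.33]
 shift(now axes) [-0.  -0.9 25.8]  shift(goal axes) [-0.  -0.9 25.8]  turn [0.1  0.   0.12]
top 167 126
side 224 118
```

View pics/side8.png

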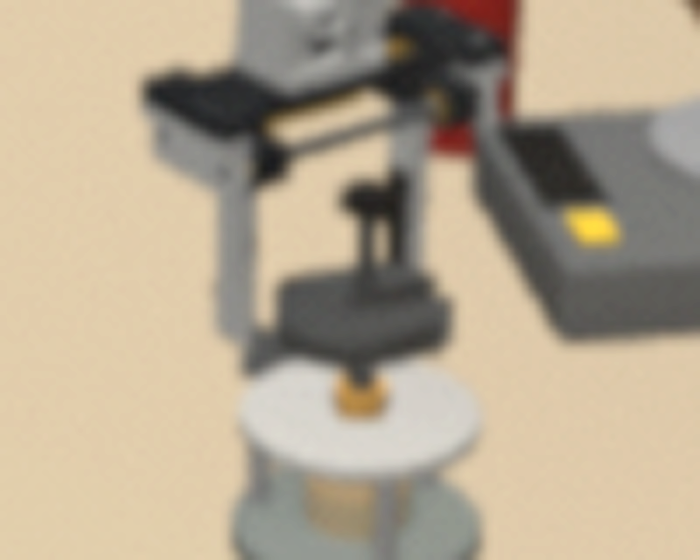

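View pics/top8.png

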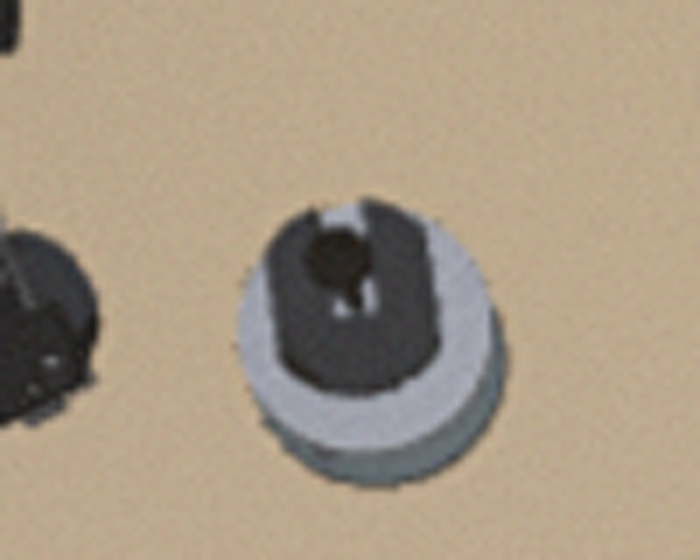

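>>> carry_out:
  moves: "94 0 -0.7 12 0 0 0;94 0 0 12 0 0 0;94 0 0 1 0 0 0;94 0 0 0 0 0 0;60 0 0 0 0 0 0;60 0 0 0 0 0 0;60 0 0 0 0 0 0;60 0 0 0 0 0 0"
  force: 40

```text
clock: 16.93
ee_pos: [613.6, 202.5, 2.7]
eef_rot: [3.141, -0.0, 2.04]
ft_force: [-0.1, 0.1, -0.2]
gripper_width: 70.7
```

>>> carry_out:
  moves: "55 0 0 0 0 0 0;55 0 0 0 0 0 0;55 0 0 0 0 0 0;55 0 0 0 0 0 0"

```text
clock: 17.27
ee_pos: [613.8, 202.5, 2.7]
eef_rot: [3.141, 0.0, 2.04]
ft_force: [1.0, 0.3, 2.6]
gripper_width: 65.6
```

```bash
python3 -c "
from h import *
rel(614.2,202.5,3,116.8)"
```

```text
t 17.27 pos [613.8 202.5   2.7] head 116.9 w 65.6 F [1.  0.3 2.6] q [-0.7   0.65  0.39  1.83 -0.35  0.73  0.34]
 shift(now axes) [-0.2  0.4 -0.3]  shift(goal axes) [-0.2  0.4 -0.3]  turn [0.03 0.   0.1 ]
```

>>> carry_out:
  moves: "55 0 0 -10 0 0 0;55 0 0 -20 0 0 0;55 0 0 -25 0 0 0;55 0 0 -25 0 0 0;55 0 0 -25 0 0 0;55 0 0 -20 0 0 0;55 0 0 -10 0 0 0;55 0 0 0 0 0 0"

```text
clock: 17.93
ee_pos: [614.3, 202.7, 139.8]
eef_rot: [3.139, -0.0, 2.04]
ft_force: [1.2, 0.5, -4.0]
gripper_width: 65.2
```

>>> carry_out:
  moves: "55 0 0 0 0 0 -3;55 0 0 0 0 0 -6.5;55 0 0 0 0 0 -6.5;55 0 0 0 0 0 -6.5;55 0 0 0 0 0 -6.5;55 0 0 0 0 0 -6.5;55 0 0 0 0 0 -6.5;55 0 0 0 0 0 -6.5"

```text
clock: 18.6
ee_pos: [612.5, 202.1, 135.7]
eef_rot: [-3.14, -0.002, 2.892]
ft_force: [0.3, -0.1, -3.3]
gripper_width: 65.3
```

>>> carry_out:
  moves: "55 0 0 0 0 0 -6.5;55 0 0 0 0 0 -6.5;55 0 0 0 0 0 -6.5;55 0 0 0 0 0 -5;55 0 0 0 0 0 0;55 0 0 0 0 0 0;55 0 0 0 0 0 0"

```text
clock: 19.18
ee_pos: [613.1, 202.2, 136.6]
eef_rot: [-3.141, -0.001, -2.972]
ft_force: [0.5, -0.0, -3.9]
gripper_width: 65.6
```

```bash
python3 look.py 9 669.4 48.9 138 189.9
```

```text
t 19.18 pos [613.1 202.2 136.6] head -170.3 w 65.6 F [ 0.5 -0.  -3.9] q [-0.55  0.45  0.17  1.74 -0.09  0.96  1.4 ]
 shift(now axes) [ -29.7 -160.6   -1.4]  shift(goal axes) [ -29.1 -160.7   -1.4]  turn [-0.02 -0.08 -0.2 ]
top 167 126
side 224 118
```

View pics/side9.png

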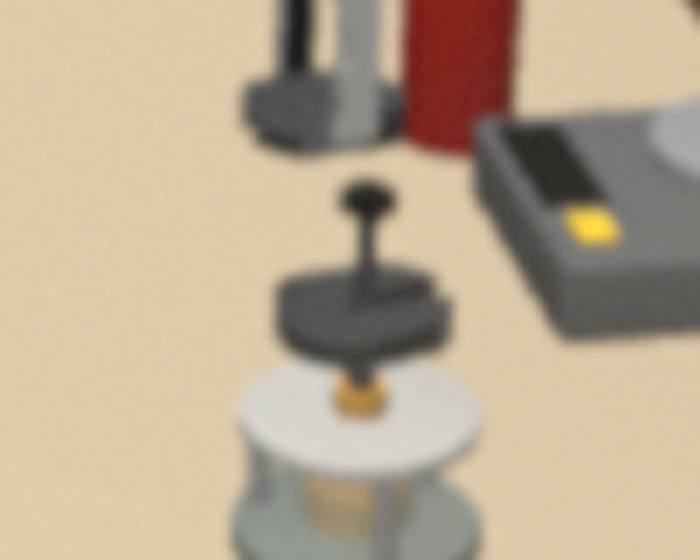

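>>> carry_out:
  moves: "55 -9 -5 0 0 0 0;55 -9 -20 0 0 0 0;55 -8 -25 0 0 0 0;55 -4 -25 0 0 0 0;55 0 -25 0 0 0 0;55 0 -25 0 0 0 0;55 0 -22 0 0 0 0;55 0 -10 0 0 0 -0.2"

```text
clock: 19.95
ee_pos: [671.0, 48.7, 137.5]
eef_rot: [-3.14, 0.0, -2.97]
ft_force: [0.5, -0.6, -5.0]
gripper_width: 65.5
```

>>> carry_out:
  moves: "55 0 0 0 0 0 0;55 0 0 0 0 0 0;55 0 0 0 0 0 0"

```text
clock: 20.2
ee_pos: [670.1, 54.4, 137.3]
eef_rot: [3.141, -0.0, -2.964]
ft_force: [-0.2, 0.3, -4.5]
gripper_width: 65.8
```

```bash
python3 look.py 10 595.5 36 138 189.9
```

```text
t 20.2 pos [670.1  54.4 137.3] head -169.84 w 65.8 F [-0.2  0.3 -4.5] q [-0.32  0.49  0.2   1.68 -0.11  0.98  1.67]
 shift(now axes) [76.7 -5.  -0.7]  shift(goal axes) [76.6 -5.3 -0.7]  turn [ 0.04 -0.01  0.26]
top 167 126
side 224 118
```

View pics/side10.png

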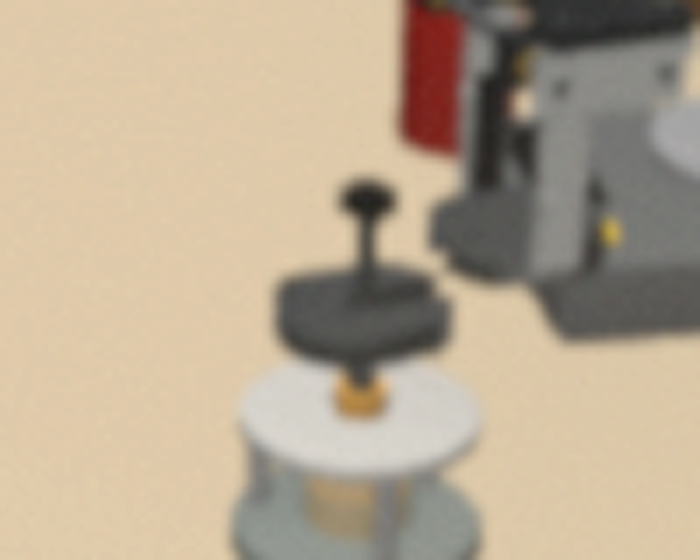

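>>> carry_out:
  moves: "55 0 -5 0 0 0 0;55 0 0 0 0 0 0.2;55 0 0 0 0 0 0;55 8 0 0 0 0 0;55 8 0 0 0 0 0;55 8 0 0 0 0 0;55 6 0 0 0 0 0;55 0 0 0 0 0 0"

```text
clock: 20.97
ee_pos: [640.0, 42.5, 137.7]
eef_rot: [3.141, -0.0, -2.969]
ft_force: [0.5, -0.2, -3.6]
gripper_width: 65.4
```

```bash
python3 look.py 11 595.5 36 138 189.9
```

```text
t 20.97 pos [640.   42.5 137.7] head -170.12 w 65.4 F [ 0.5 -0.2 -3.6] q [-0.32  0.44  0.2   1.76 -0.11  0.95  1.67]
 shift(now axes) [44.9  1.3 -0.3]  shift(goal axes) [44.9  1.3 -0.3]  turn [ 0.01 -0.02 -0.02]
top 167 126
side 224 118
```

View pics/side11.png

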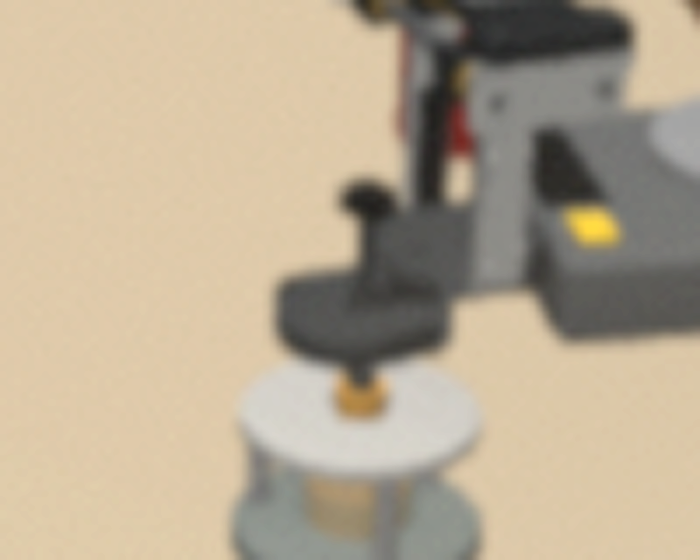

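Rod is right at the mouth, and there is no contact; go on in.

>>> carry_out:
  moves: "55 0 1.3 0 0 0 0;55 5 0 0 0 0 0;55 5 0 0 0 0 0;55 5 0 0 0 0 0;55 0 0 0 0 0 0"

```text
clock: 21.48
ee_pos: [625.3, 41.2, 137.4]
eef_rot: [-3.142, -0.001, -2.969]
ft_force: [0.1, 0.2, -4.3]
gripper_width: 65.3
```

>>> carry_out:
  moves: "55 5 0 0 0 0 0;55 5 0 0 0 0 0;55 5 0 0 0 0 0;55 0 0 0 0 0 0"

```text
clock: 21.82
ee_pos: [610.6, 38.6, 137.5]
eef_rot: [3.142, -0.001, -2.969]
ft_force: [0.5, 1.5, -3.9]
gripper_width: 65.9
```

>>> carry_out:
  moves: "55 5 0 0 0 0 0;55 5 0 0 0 0 0;55 4 0 0 0 0 0;55 0 0 0 0 0 0;55 0 0 0 0 0 0"

```text
clock: 22.23
ee_pos: [597.7, 36.6, 137.6]
eef_rot: [3.142, 0.0, -2.969]
ft_force: [0.4, -0.0, -3.2]
gripper_width: 65.6
```

```bash
python3 -c "
from h import *
rel(595.5,36,138,189.9)"
```

```text
t 22.23 pos [597.7  36.6 137.6] head -170.1 w 65.6 F [ 0.4 -0.  -3.2] q [-0.33  0.38  0.21  1.86 -0.09  0.92  1.66]
 shift(now axes) [ 2.3 -0.2 -0.4]  shift(goal axes) [ 2.3 -0.2 -0.4]  turn [ 0.    0.01 -0.  ]
```

>>> carry_out:
  moves: "55 2 0 0 0 0 0;55 2 0 0 0 0 0;55 1 0 0 0 0 0;55 0 0 0 0 0 0"

```text
clock: 22.57
ee_pos: [592.7, 35.6, 137.4]
eef_rot: [-3.142, -0.0, -2.969]
ft_force: [1.2, 0.3, -3.9]
gripper_width: 65.5
```

>>> carry_out:
  moves: "55 1 0 0 0 0 0;55 0 0 0 0 0 0"

```text
clock: 22.73
ee_pos: [592.3, 35.6, 137.6]
eef_rot: [-3.142, 0.001, -2.969]
ft_force: [3.0, 1.2, -4.9]
gripper_width: 65.6
```

>>> carry_out:
  moves: "55 1 0 0 0 0 0;55 0 0 0 0 0 0"

```text
clock: 22.9
ee_pos: [592.2, 35.6, 137.8]
eef_rot: [-3.141, 0.003, -2.969]
ft_force: [8.5, 0.7, -7.7]
gripper_width: 65.3
```

>>> carry_out:
  moves: "55 0.7 0 0 0 0 0;55 0 0 0 0 0 0"

```text
clock: 23.07
ee_pos: [592.1, 35.6, 137.9]
eef_rot: [-3.141, 0.004, -2.969]
ft_force: [11.3, 1.3, -10.7]
gripper_width: 65.6
```

>>> carry_out:
  moves: "55 -3.8 0 0 0 0 0;55 -4 0 0 0 0 0;55 0 0 0 0 0 0;55 0 0 0 0 0 0;55 0 0 0 0 0 0"

```text
clock: 23.48
ee_pos: [597.6, 36.5, 137.3]
eef_rot: [-3.142, -0.001, -2.969]
ft_force: [-0.8, -0.2, -3.9]
gripper_width: 65.5
```

```bash
python3 -c "
from h import *
rel(596.9,36.2,127.7,189.9)"
```

```text
t 23.48 pos [597.6  36.5 137.3] head -170.11 w 65.5 F [-0.8 -0.2 -3.9] q [-0.33  0.38  0.21  1.86 -0.09  0.92  1.66]
 shift(now axes) [ 0.8 -0.2  9.6]  shift(goal axes) [ 0.8 -0.2  9.6]  turn [-0.   -0.04 -0.01]
```

>>> carry_out:
  moves: "55 0.8 -0.2 0 0 0 0;55 0 0 4 0 0 0;55 0 0 3 0 0 0;55 0 0 1 0 0 0;55 0 0 0 0 0 0;55 0 0 0 0 0 0"

```text
clock: 23.98
ee_pos: [597.1, 36.2, 129.3]
eef_rot: [-3.142, -0.0, -2.969]
ft_force: [-0.3, -0.1, -3.9]
gripper_width: 65.6
```

>>> carry_out:
  moves: "55 0 0 1 0 0 0;55 0 0 0 0 0 0"

```text
clock: 24.15
ee_pos: [597.2, 36.3, 128.4]
eef_rot: [-3.142, -0.0, -2.969]
ft_force: [0.5, 0.2, -3.8]
gripper_width: 65.8
```

>>> carry_out:
  moves: "55 0 0 0.7 0 0 0;55 0 0 0 0 0 0"

```text
clock: 24.32
ee_pos: [597.1, 36.2, 127.7]
eef_rot: [-3.142, -0.0, -2.969]
ft_force: [0.4, -0.3, -4.5]
gripper_width: 65.5
```

>>> carry_out:
  moves: "55 0 0 0.5 0 0 0;55 0 0 0 0 0 0"

```text
clock: 24.48
ee_pos: [597.2, 36.2, 127.7]
eef_rot: [3.142, 0.0, -2.969]
ft_force: [-2.9, 0.0, 3.0]
gripper_width: 65.5
```

>>> carry_out:
  moves: "55 0 0 0.4 0 0 0;55 0 0 0 0 0 0"

```text
clock: 24.65
ee_pos: [597.2, 36.3, 127.6]
eef_rot: [3.141, 0.0, -2.969]
ft_force: [-5.0, -0.5, 9.9]
gripper_width: 65.8
```

>>> carry_out:
  moves: "55 0 0 -0.6 0 0 0;70 0 0 0 0 0 0;80 0 0 0 0 0 0;88 0 0 0 0 0 0;88 0 0 0 0 0 0;88 0 0 0 0 0 0;88 0 0 0 0 0 0"

```text
clock: 25.23
ee_pos: [597.2, 36.2, 127.5]
eef_rot: [-3.142, -0.0, -2.969]
ft_force: [0.1, 0.4, 0.4]
gripper_width: 88.0
```

>>> carry_out:
  moves: "88 0 0 -5 0 0 0;88 0 0 -10 0 0 0;88 0 0 -15 0 0 0;88 0 0 -15 0 0 0;88 0 0 -15 0 0 0;88 0 0 -15 0 0 0;88 0 0 -15 0 0 0;88 0 0 -5 0 0 0"

```text
clock: 25.9
ee_pos: [598.2, 36.3, 225.6]
eef_rot: [3.141, 0.003, -2.969]
ft_force: [-0.3, -1.3, 0.2]
gripper_width: 88.1
```

>>> carry_out:
  moves: "88 0 15 -5 0 0 0;88 0 25 0 0 0 0;88 0 30 0 0 0 0;88 0 30 0 0 0 0;88 0 30 0 0 0 0;88 0 30 0 0 0 0;88 0 20 0 0 0 0;88 0 0 0 0 0 0"

```text
clock: 26.57
ee_pos: [564.7, 218.7, 227.4]
eef_rot: [3.14, -0.0, -2.963]
ft_force: [-0.2, 0.6, -0.1]
gripper_width: 88.2
```

```bash
python3 look.py 12 596 210 225 189.9; python3 -c "
import pickle,cv2
for n in('top','side'):
    c=pickle.load(open(n+'12.pkl','rb'));cv2.imwrite(f'pics/{n}12full.png',c['frame'][...,::-1])"
```

```text
t 26.57 pos [564.7 218.7 227.4] head -169.78 w 88.2 F [-0.2  0.6 -0.1] q [-0.58  0.29  0.13  1.75 -0.05  1.1   1.31]
 shift(now axes) [-29.2 -14.1   2.3]  shift(goal axes) [-29.3 -13.9   2.4]  turn [ 0.09 -0.02  0.32]
top 167 126
side 224 118
```

View pics/side12.png

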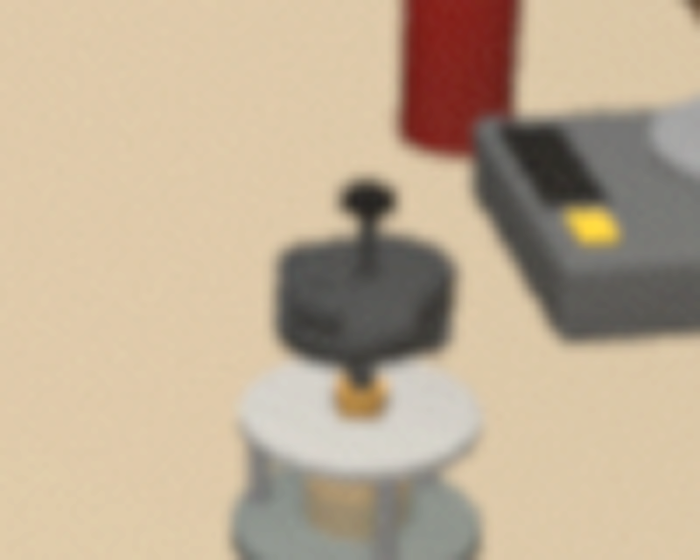

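View pics/top12.png

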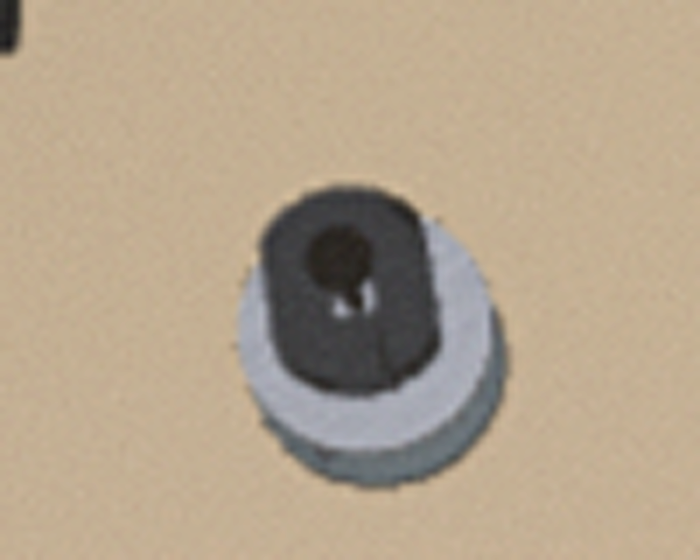

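View pics/side12full.png

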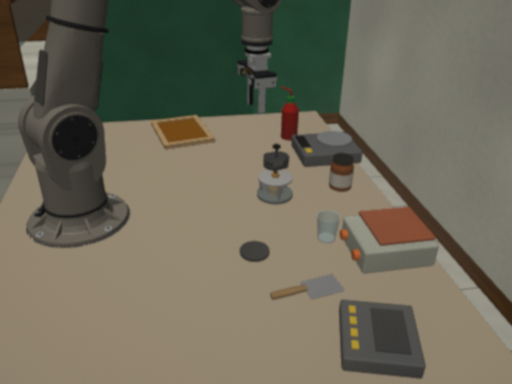

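```bash
python3 -c "
from h import *
print(arm.sense()['clock'], arm.close_job())"
```

```text
the job is handed in; nothing more can be done
26.6667 None
```

Both slotted masses are on the hanger, stacked flat with the rod at the middle of each, and I handed the job in at 26.7 s.

- **Placement:** The mass nearer the base went on first, its slot pointing away from the base. The second went on top from the far side, its slot turned 180° from the first.
- **Centring:** I found the rod by touching it lightly with the mass slots (about 11 N sideways at most), and set both masses to about 1 mm.
- **Seating:** Each mass was lowered until the wrist force showed contact, peaking at 16 N, then released.
- **Last pictures:** Both masses lie flat between pan and knob, and the rod is in the middle of the small gap where the two slots overlap. The arm is clear, and in the side view the plain disc, beaker and spatula look unmoved.
- **Disagreements:** The cameras differed by about 4 mm on the rod's position, so I trusted the touches. The two masses' touches put the rod about 1.4 mm apart along the slot, and I set the second mass by its own touch. In the top view, the upper mass's slot is dark against the dark mass below, so its direction comes from the tool heading and the earlier side views.

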